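Open the sash clamp round a glued acrylic box

TASK

The joints of the clear acrylic box have set and the clamp's screw is already slackened, so open the clamp: with a fingertip press down the steel release lever on top of the sliding jaw and, keeping it pressed, push the jaw back along its bar, away from the box, until it is up against the stop block at the bar's end. Then take the hand away so that the lever springs up again. Nothing is to be picked up: leave the box standing where it is and leave the other things on the bench alone.

Things in the scene. Friction and masses are not known exactly. Their poses are not given: they have to be found in the camera images.
- clamp: notched-bar sash clamp fixed to the bench. Origin: on the bench under the bar's centre line, below the sliding jaw's face when closed. Aluminium bar (24 wide, top 34 high) along its y axis; +y is the way the jaw opens. Dark screw head with cross handle at y -145 to -300; dark stop block, 54 high, face at y +250. Two grey joist offcuts 36 high lie beside the bar under the box, y -139 to -11
- jaw (a joint): sliding jaw pushed back (m): 0 closed, 0.130 at the stop block. Dark, 40 wide, 118 along the bar: front plate (52 wide, 14 thick, top 75 high), then a 62 long thumb recess open to both sides with the release lever, then a spring housing (42 long, top 80 high). Slides with 3 N when released; the ratchet (6 mm notches) lets it click towards the box, not back unless the lever is held down
- release (a joint): release lever (rad): 0 up (up to 0.17 if its pawl stands on a notch's crest), 0.36 fully down. Above about 0.2 the pawl is clear of the notches. 3 to 6 N down on its middle moves it through its range; it springs up, and the ratchet locks again, when let go
- release_pad (a point): centre of the top of the lever's ribbed steel thumb plate (30 wide, 46 along the bar), 60 above the bench at rest, sloping, its end nearest the box higher. Its hinge pin is 25 towards +y of the clamp and 16 lower. Fully down the plate is level, this point 50 above the bench and 4 nearer the box. Moves with lever and jaw
- thumb_stop (a point): middle of the front face (it faces the box, -y of the clamp) of the spring housing behind the lever, 66 above the bench; the face is 40 wide and runs from 55 to 80 above the bench. A fingertip holding the lever down can push against it towards +y of the clamp. Moves with the jaw
- acrylic_box: clear acrylic open-topped box, 120 across the bar x 138 along the bar x 55 tall, walls 4, about 0.25 kg, standing loose on the joist offcuts between the clamp's head and the sliding jaw. Origin: centre of its underside, 36 above the bench
- drill_guide: white plastic drill guide block, 45 x 80 x 40, three steel bushes in its top; loose, to be left alone. Origin on its underside
- steel_square: steel square lying flat: blade 240 x 32 x 3, stock 150 x 18 x 16 (origin under the stock's end where the blade starts); loose, to be left alone. Origin on its underside
- screw_dispenser: round push dispenser of stainless screws, clear barrel, 60 across and 139 tall with its black plunger; loose, to be left alone. Origin on its underside
- cement_bottle: small bottle of acrylic cement with a white cap, 42 across and 95 tall; loose, to be left alone. Origin on its underside
- tape_measure: black tape measure, 36 x 76 x 60 tall; loose, to be left alone. Origin on its underside
- screwdriver: screwdriver lying down, 200 long, black handle; loose, to be left alone
- deck_offcut: offcut of grey composite decking lying flat, 138 x 90 x 23; loose, to be left alone. Origin on its underside
Mind the look-alikes: they are no part of the job. What is shaped like the acrylic_box but blue or pink is not meant.

How it is judged:
By the outcome, as a careful person would: the job done as asked, in the order asked, and still so for the second after the job is handed in, with the robot touching nothing.
It also fails if it takes over 38 s, if anything falls off the work surface, if the arm or the gripper's body presses on something with over 40 N, if the wrist force passes 120 N, or if a joint passes its speed limit or range.

ROBOT

A 6-joint arm with a two-finger parallel gripper is mounted at the origin on the work surface. World frame = base frame: x ahead of the robot, y to its left, z up, the work surface at z = 0. Lengths are in mm, angles in degrees, forces in N, time in s.
With the tool pointing down it reaches from about 275 to 875 mm from the base axis. Payload 12.5 kg.
Tool frame: the origin (TCP) lies at the very end of the fingers, on their centre line; the grasp point (between the pads) lies 19 mm behind it; z points along the fingers, y is the line along which they close (so a half turn about z gives the same grasp; the last joint's range is limited). The gripper opens to 85 mm and grips with 20 to 120 N. Pads are 22 mm wide; open, the fingers measure 114 mm over their backs; the gripper's body (76 mm by 85 mm) begins 54 mm behind the grasp point. The pads swing forward as they close: fully open they stand 13 mm farther back than shut.
Start: joints at [58.407, 20.094, 94.641, -0, 65.266, -4.847], TCP at [247.485, 491.157, 231.29] pointing down, gripper open.
Joint ranges: [-157.81, 157.81], [-45, 120.19], [0.68, 151.7], [-89.99, 269.99], [4.06, 180], [-164.3, 164.3]. Speed limits (degrees/s): [127.2, 127.2, 159.86, 180, 180, 180].

INTERFACE

Orientations are given as a 3x3 rotation matrix whose columns are the frame's x, y, z axes.
In Python, from rig import status, eyes, ticket gives the robot as it stands.
- The arm moves only by the shell command python3 -m crank 'ROWS' [FORCE]. ROWS is text: rows parted by semicolons, each of 5 numbers parted by spaces: the shift along the tool's x, y, z in mm, then the turn about the tool's z in rad, then the finger opening in mm, from 0 to 85.4. In form: x y z yaw gripper; .... A call has 1 to 20 rows; each row is the pose to reach, as a shift and turn from the pose commanded when the call began, along the tool's axes at that moment; what a row does not reach only later rows make up. A row lasts 1/10 s, in which the tool goes at most 50 mm and 8.59 degrees, less where a joint would pass 70% of its speed; a pose out of reach is approached as far as the arm can. A call with a gripper value outside its range is refused whole. The fingers move at their own pace and stop on an object; FORCE is the grip in N (left out, the last holds). Time passes only in rows, so rows that repeat a pose let the fingers close. It gives the time, the measured TCP pose, the force, the opening and the grip force at its end, in the units of the state.
- status.get_obs(): the state, without advancing time (a new reading comes with each control period).
- eyes.camera(name): name is "side" or "top" or "wrist"; returns the picture (480x640x3 uint8, red, green, blue); there is no depth.
- eyes.camera_params(name): a dict with "camera_matrix" (3x3 intrinsics, pixels), "k1" (the pictures are not rectified: a ray, as slopes to the right and down, at radius r is drawn at 1 + k1 r^2 times it, then the intrinsics apply), "xyz" and "rotation" of the camera in the world; the wrist camera has in their place "T_tool_cam" (4x4, takes a point from camera to tool coordinates, whose origin is the TCP and whose axes are the flange's). Camera axes: x right, y down, z forward; pixel columns grow to the right and rows downward; lengths in mm; the calibration is good to about 2 mm. A picture is of the moment at which its call begins: read the wrist's pose just before it. camera_params takes no time and is no camera call.
- ticket.close_job(): hands the job in; it is judged then, once.
The state is a dict: "clock": time; "joint_positions": joint angles; "qvel": joint speeds; "effort": joint torques, N m; "eef_pos": TCP position; "eef_rot": TCP orientation; "contact_force": force on the tool from outside, world axes, zero at the start; "wrist_torque": the same for the moment, N m; "finger_gap": finger opening in mm; "grip_force": force on a finger pad.
Only numpy, scipy, OpenCV 4.12 (cv2) and the standard library are available. Lean on these libraries where they do the work, as an engineer would, in place of code of your own. Each camera call takes 0.05 s, during which the arm holds its last target. There are 200 camera calls.

## Working session

There is one attempt and no reset: what is moved stays moved. The work goes in short steps, Python scripts to look and compute and a shell command to move; the robot and the scene stay as the last step left them, time stands still between calls to the robot, and variables do not carry over. Pictures are saved under pics/ and viewed, at most 10 in all, crops included, and the job is handed in when it is done.

```bash
mkdir -p pics; cat > h.py <<'E'
import numpy as np,cv2
from rig import status,eyes,ticket
def ray(name,u,v,obs=None):
    p=eyes.camera_params(name);K=np.array(p["camera_matrix"]);k=p["k1"]
    d=np.array([(u-K[0,2])/K[0,0],(v-K[1,2])/K[1,1]]);s=d.copy()
    for _ in range(20): s=d/(1+k*(s@s))
    c=np.array([s[0],s[1],1.])
    if name=="wrist":
        T=np.array(p["T_tool_cam"]);R=np.array(obs["eef_rot"]);t=np.array(obs["eef_pos"])
        return t+R@T[:3,3],R@T[:3,:3]@c
    return np.array(p["xyz"]),np.array(p["rotation"])@c
def onz(name,u,v,z,obs=None):
    o,d=ray(name,u,v,obs);return o+d*(z-o[2])/d[2]
def tri(a,b):
    (o1,d1),(o2,d2)=a,b
    s=np.linalg.lstsq(np.c_[d1,-d2],o2-o1,rcond=None)[0]
    p,q=o1+s[0]*d1,o2+s[1]*d2
    return (p+q)/2,np.linalg.norm(p-q)
def snap(name,fn):
    im=eyes.camera(name);cv2.imwrite("pics/"+fn,im[:,:,::-1]);return im
E
python3 - <<'E'
from h import *
o=status.get_obs();print(o["clock"],o["eef_pos"],np.round(o["eef_rot"],3),o["contact_force"],o["finger_gap"])
snap("top","top1.png");snap("side","side1.png")
for n in("top","side","wrist"):print(n,eyes.camera_params(n))
E
```

```text
0.0 [247.30359234 490.89710172 230.75782991] [[-0.893  0.45  -0.001]
 [ 0.45   0.893 -0.001]
 [ 0.    -0.001 -1.   ]] [ 0.12172082  0.19067931 -0.31190336] 85.5677472222537
top {'camera_matrix': array([[543.76968972,   0.        , 318.15747591],
       [  0.        , 543.76968972, 238.27875268],
       [  0.        ,   0.        ,   1.        ]]), 'k1': -0.023523602581954153, 'xyz': array([ 323.61740269,  -16.00201033, 1350.45998114]), 'rotation': array([[-0.00345196, -0.99410042,  0.10840868],
       [-0.99998481,  0.00296569, -0.00464639],
       [ 0.00429748, -0.10842307, -0.99409555]])}
side {'camera_matrix': array([[473.94339393,   0.        , 314.758997  ],
       [  0.        , 473.94339393, 237.40833402],
       [  0.        ,   0.        ,   1.        ]]), 'k1': -0.03499663483819081, 'xyz': array([ 109.07589351, -708.86466107,  839.50336956]), 'rotation': array([[ 8.74963567e-01, -3.42342305e-01,  3.42404005e-01],
       [-4.84188567e-01, -6.18003299e-01,  6.19381429e-01],
       [-4.33661414e-04, -7.07724289e-01, -7.06488601e-01]])}
wrist {'camera_matrix': array([[354.28250583,   0.        , 317.14428288],
       [  0.        , 354.28250583, 240.64640871],
       [  0.        ,   0.        ,   1.        ]]), 'k1': 0.024497349319742106, 'T_tool_cam': array([[ 7.78259288e-04, -9.44639279e-01, -3.28109779e-01,
         8.51408019e+01],
       [ 9.99999224e-01,  1.05442326e-03, -6.63774611e-04,
        -5.74676830e-01],
       [ 9.72994152e-04, -3.28109008e-01,  9.44639366e-01,
        -1.41866864e+02],
       [ 0.00000000e+00,  0.00000000e+00,  0.00000000e+00,
         1.00000000e+00]])}
```

View pics/top1.png

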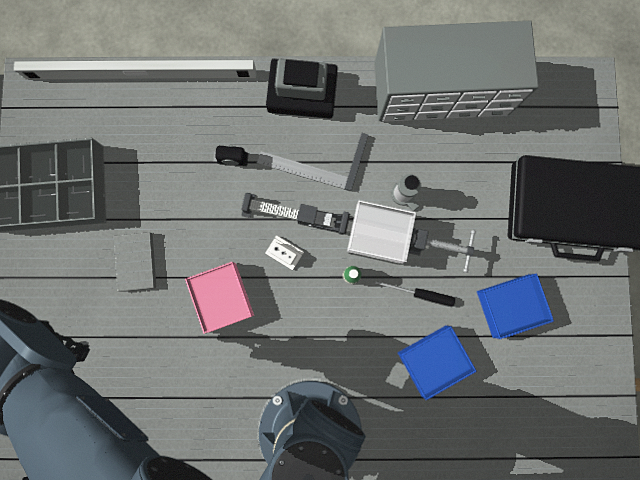

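View pics/side1.png

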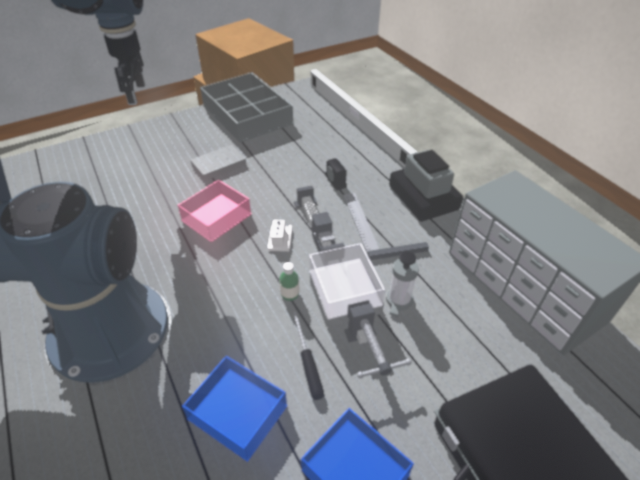

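The top view shows the clamp: stop block near (248,203), jaw with a bright lever near (328,219), clear box (382,232) and screw head (420,240). Things that could be mistaken for the box are the pink one (220,297) and the blue ones (515,305) and (437,362). Only one is clear, and it stands in the clamp. The lever could be confused with the bare notched bar at (275,209) or the drill guide at (285,252). I'll check with a crop.

```bash
python3 - <<'E'
from h import *
im=cv2.imread("pics/top1.png")[180:270,230:350]
a=cv2.resize(im,None,fx=6.6,fy=6.6,interpolation=cv2.INTER_CUBIC);cv2.imwrite("pics/c1.png",a)
for u,v,z in((328,219,60),(248,203,54),(420,240,60),(382,232,91),(275,209,34)):print(u,v,onz("top",u,v,z).round(1))
E
```

```text
328 219 [510.8 -45.8  60. ]
248 203 [551.2 147.1  54. ]
420 240 [ 459.5 -265.5   60. ]
382 232 [ 475.3 -171.    91. ]
275 209 [539.6  83.3  34. ]
```

View pics/c1.png

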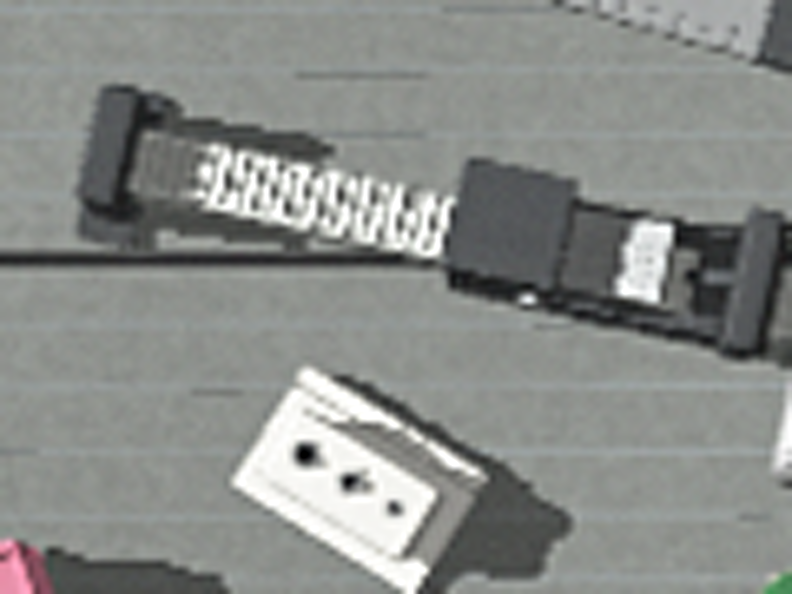

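The crop shows the spring housing's front top edge from crop (578,182) to (555,290). The ribbed lever plate spans x≈570–695, centred near (635,262), the front plate is near (752,280) and the stop block near (110,150). This is the clamp with the clear box. Next I'll get the geometry.

```bash
python3 - <<'E'
from h import *
f=lambda x,y,z:onz("top",230+x/6.6-.4,180+y/6.6-.4,z)[:2]
hf=[f(578,182,80),f(555,290,80)];hb=[f(465,160,80),f(448,270,80)]
st=[f(140,95,54),f(125,210,54)]
fp=[f(752,210,75),f(722,345,75)]
for n,a in(("hf",hf),("hb",hb),("st",st),("fp back",fp)):print(n,np.mean(a,0).round(1),np.linalg.norm(a[0]-a[1]).round(1))
d=np.mean(st,0)-np.mean(fp,0);d/=np.linalg.norm(d);print("dir",d,np.degrees(np.arctan2(d[1],d[0])))
for a in(hf,hb,st,fp):print((np.mean(a,0)-np.mean(hf,0))@d,(np.mean(a,0)-np.mean(hf,0))@[-d[1],d[0]])
print("pad",f(635,262,60))
E
```

```text
hf [516.7 -15.7] 39.9
hb [524.4  23.7] 40.3
st [552.  143.1] 42.9
fp back [502.2 -76.8] 50.1
dir [0.22065612 0.97535167] 77.25242700747995
0.0 0.0
40.085450714457856 1.1635568480630385
162.63073609216744 0.5937503757349095
-62.81191615633048 0.5937503757349077
pad [510.0522781  -40.53694193]
```

```bash
python3 -m crank '-15 -11 0 -0.02 0; -45 -33 0 -0.04 0; -80 -59 0 -0.06 0; -115 -85 0 -0.08 0; -150 -110 0 -0.1 0; -185 -136 0 -0.12 0; -220 -162 0 -0.14 0; -255 -188 0 -0.16 0; -290 -213 0 -0.18 0; -325 -239 0 -0.2 0; -360 -265 5 -0.22 0; -395 -291 15 -0.245 0; -425 -313 30 -0.245 0; -450 -331 40 -0.245 0; -465 -342 50 -0.245 0; -472.6 -347.7 60 -0.245 0; -472.6 -347.7 60 -0.245 0; -472.6 -347.7 60 -0.245 0; -472.6 -347.7 60 -0.245 0' 20
python3 - <<'E'
from h import *
o=status.get_obs();im=snap("wrist","w1.png");print(o["clock"],o["eef_pos"],np.round(o["eef_rot"],3),o["contact_force"])
E
```

```text
clock: 2.0
eef_pos: [512.9, -31.2, 171.8]
eef_rot: [[-0.976, 0.219, 0.001], [0.219, 0.976, 0.0], [-0.001, 0.0, -1.0]]
contact_force: [0.1, 1.2, 0.8]
finger_gap: -0.2
grip_force: 0.0
2.0 [512.93874376 -31.19335441 171.81030738] [[-0.976  0.219  0.001]
 [ 0.219  0.976  0.   ]
 [-0.001  0.    -1.   ]] [0.08006149 1.23059102 0.76921657]
```

View pics/w1.png

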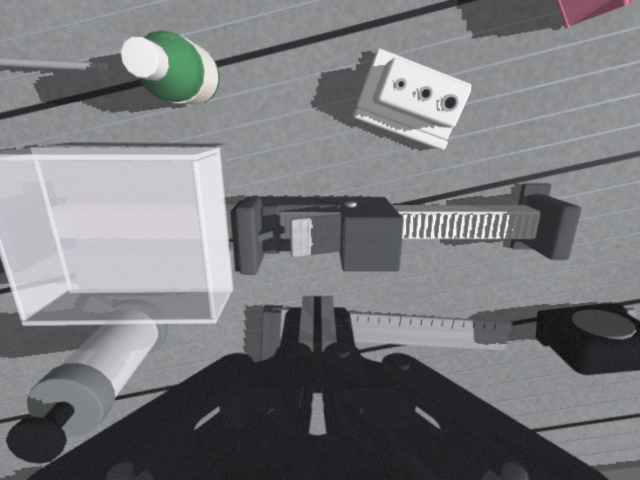

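The wrist view shows the housing's front top edge at (342,200)–(342,270), the lever plate at x 281–342 and the closed fingertips at (318,300). I'll measure from these.

```bash
python3 - <<'E'
from h import *
o=status.get_obs();R=np.array(o["eef_rot"]);t=np.array(o["eef_pos"])
for n,u,v,z in(("hf a",342,200,80),("hf b",342,270,80),("fp back top",262,198,75),("fp back bot",257,272,75),("lever end top",282,212,66),("lever end bot",283,255,66),("stop",548,200,54),("stop b",552,257,54),("fl",303,297,172),("fr",334,297,172)):
    p=onz("wrist",u,v,z,o);print(n,p.round(1),"tool",(R.T@(p-t)).round(1))
E
```

```text
hf a [484.3  -8.3  80. ] tool [33.1 16.1 91.8]
hf b [534.6 -18.3  80. ] tool [-18.2  17.3  91.9]
fp back top [472.2 -61.4  75. ] tool [ 33.3 -38.4  96.8]
fp back bot [524.8 -79.8  75. ] tool [-22.1 -44.8  96.9]
lever end top [486.8 -51.9  66. ] tool [ 21.1 -25.9 105.8]
lever end bot [519.2 -59.5  66. ] tool [-12.1 -26.2 105.9]
stop [523.8 140.4  54. ] tool [ 27.1 169.8 117.9]
stop b [570.8 142.9  54. ] tool [-18.2 182.5 117.9]
fl [502.4 -35.9 172. ] tool [ 9.4 -6.8 -0.1]
fr [505.4 -22.3 172. ] tool [ 9.4  7.  -0.1]
```

```bash
python3 -m crank '2 2 20 0 0; 2 4 45 0 0; 2 4 70 0 0; 2 4 90 0 0; 2 4 105 0 0; 2 4 112 0 0; 2 4 115 0 0; 2 4 117 0 0; 2 4 119 0 0; 2 4 120 0 0; 2 4 120 0 0; 2 4 120 0 0'
python3 - <<'E'
from h import *
o=status.get_obs();snap("side","s2.png")
im=cv2.imread("pics/s2.png")[150:300,260:420];cv2.imwrite("pics/s2c.png",cv2.resize(im,None,fx=3.75,fy=3.75,interpolation=cv2.INTER_CUBIC))
E
```

```text
clock: 3.25
eef_pos: [512.3, -27.7, 52.3]
eef_rot: [[-0.976, 0.22, 0.001], [0.22, 0.976, -0.0], [-0.001, -0.0, -1.0]]
contact_force: [-2.9, -0.8, 5.5]
finger_gap: 0.2
grip_force: 2.7
```

View pics/s2c.png

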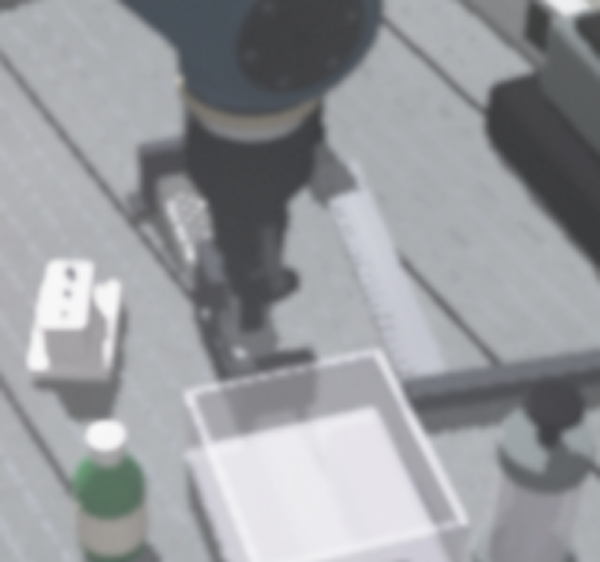

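The finger stands in the recess on the lever, around crop (245,330). The jaw hasn't moved. I'll press it fully down.

```bash
python3 -m crank '0 0 1 0 0; 0 0 2 0 0; 0 0 2.5 0 0; 0 0 2.5 0 0; 0 0 2.5 0 0'
```

```text
clock: 3.8
eef_pos: [512.3, -27.8, 50.0]
eef_rot: [[-0.976, 0.22, 0.001], [0.22, 0.976, -0.0], [-0.001, -0.0, -1.0]]
contact_force: [-3.5, -0.8, 9.0]
finger_gap: -0.1
grip_force: 4.1
```

```bash
python3 -m crank '0 1 0 0 0; 0 2 0 0 0; 0 4 0 0 0; 0 6 0 0 0; 0 8 0 0 0; 0 10 0 0 0; 0 13 0 0 0; 0 16 0 0 0; 0 19 0 0 0; 0 22 0 0 0; 0 25 0 0 0; 0 25 0 0 0; 0 25 0 0 0'
python3 - <<'E'
from h import *
snap("top","t2.png");im=cv2.imread("pics/t2.png")[160:280,220:380];cv2.imwrite("pics/t2c.png",cv2.resize(im,None,fx=4,fy=4,interpolation=cv2.INTER_CUBIC))
E
```

```text
clock: 5.1
eef_pos: [517.9, -3.0, 50.0]
eef_rot: [[-0.976, 0.22, 0.001], [0.22, 0.976, 0.0], [-0.001, 0.0, -1.0]]
contact_force: [-2.7, 2.3, 7.7]
finger_gap: -0.4
grip_force: 3.8
```

View pics/t2c.png

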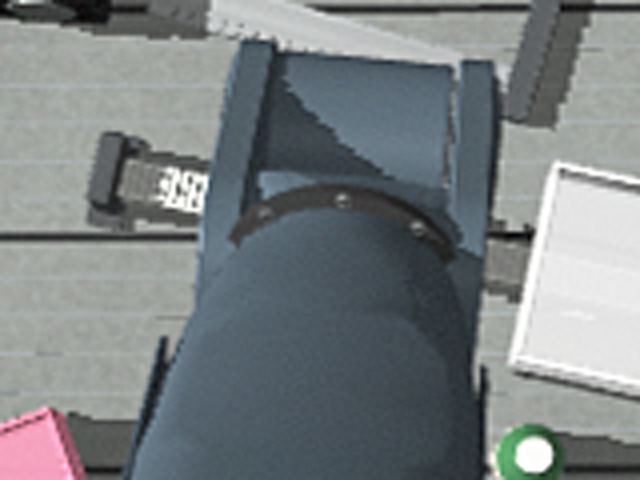

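The arm hides most of the jaw, but bar now shows beside the box at crop (505,265), where the front plate stood. The jaw is sliding and the box hasn't moved, so I'll keep going.

```bash
python3 -m crank '0 3 0 0 0; 0 7 0 0 0; 0 11 0 0 0; 0 15 0 0 0; 0 20 0 0 0; 0 25 0 0 0; 0 30 0 0 0; 0 35 0 0 0; 0 40 0 0 0; 0 45 0 0 0; 0 50 0 0 0; 0 55 0 0 0; 0 60 0 0 0; 0 65 0 0 0; 0 70 0 0 0; 0 74 0 0 0; 0 78 0 0 0; 0 80 0 0 0; 0 80 0 0 0'
```

```text
clock: 7.05
eef_pos: [535.6, 75.2, 50.0]
eef_rot: [[-0.976, 0.22, 0.002], [0.22, 0.976, 0.0], [-0.002, 0.001, -1.0]]
contact_force: [-2.8, 0.6, 6.7]
finger_gap: -0.1
grip_force: 3.3
```

```bash
python3 -m crank '0 2 0 0 0; 0 4 0 0 0; 0 6 0 0 0; 0 8 0 0 0; 0 10 0 0 0; 0 12 0 0 0; 0 14 0 0 0; 0 16 0 0 0; 0 16 0 0 0'
```

```text
clock: 7.95
eef_pos: [539.3, 90.4, 50.2]
eef_rot: [[-0.976, 0.22, 0.002], [0.22, 0.976, -0.0], [-0.002, 0.0, -1.0]]
contact_force: [-2.9, -2.9, 7.7]
finger_gap: -0.1
grip_force: 3.6
```

```bash
python3 - <<'E'
from h import *
o=status.get_obs();print(o["contact_force"])
snap("wrist","w3.png")
E
```

```text
[-2.94852476 -2.9161139   7.66064527]
```

View pics/w3.png

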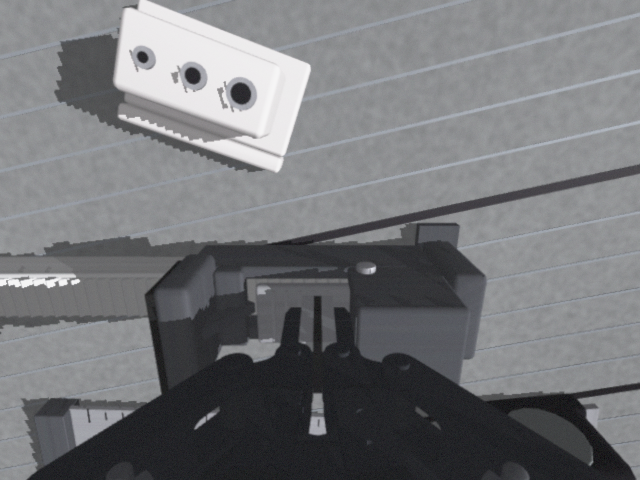

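The housing (355–467) is now almost against the stop block (465–485), with the fingertip on the lever just in front of the housing face. I'll creep until the force rises.

```bash
python3 -m crank '0 1 0 0 0; 0 2 0 0 0; 0 3 0 0 0; 0 4 0 0 0; 0 5 0 0 0; 0 5 0 0 0; 0 5 0 0 0'
```

```text
clock: 8.7
eef_pos: [539.4, 91.0, 50.1]
eef_rot: [[-0.976, 0.219, -0.001], [0.219, 0.976, -0.006], [0.0, -0.006, -1.0]]
contact_force: [-7.2, -38.6, 16.2]
finger_gap: 0.3
grip_force: 21.9
```

It's hard against the stop (38 N, no further travel). I'll ease off the push without dragging the jaw, then lift straight up.

```bash
python3 -m crank '0 -2 0 0 0; 0 -3.5 0 0 0; 0 -4 0 0 0; 0 -4 -2 0 0; 0 -4 -5 0 0; 0 -4 -8 0 0; 0 -4.5 -14 0 0; 0 -5 -25 0 0; 0 -5 -45 0 0; 0 -5 -70 0 0; 0 -5 -95 0 0; 0 -5 -110 0 0; 0 -5 -115 0 0; 0 -5 -115 0 0; 0 -5 -115 0 0'
python3 - <<'E'
from h import *
o=status.get_obs();print(o["contact_force"])
snap("wrist","w4.png")
E
```

```text
clock: 10.2
eef_pos: [538.3, 90.4, 163.3]
eef_rot: [[-0.976, 0.22, -0.001], [0.22, 0.976, 0.0], [0.001, -0.0, -1.0]]
contact_force: [-0.2, 0.2, -0.0]
finger_gap: 0.1
grip_force: 0.0
[-0.16929601  0.21394131 -0.04332459]
```

View pics/w4.png

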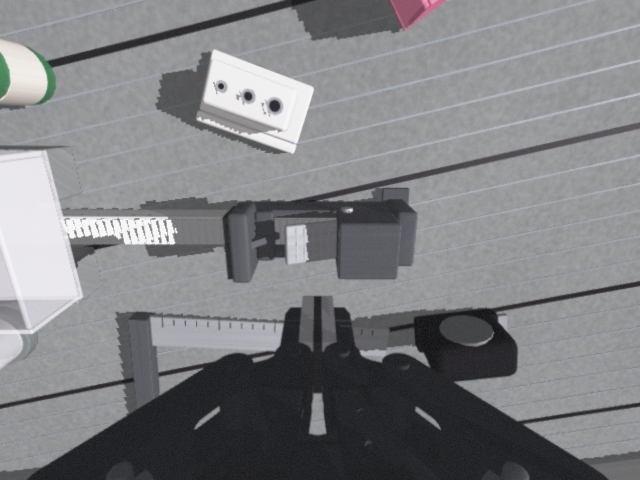

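The lever is up again, with its ribs lit at (297,243), the same look as at first. The housing (338–400) is at the stop (400–415). I'll move the arm clear and confirm from above.

```bash
python3 -m crank '0 0 -25 0 0; 5 15 -50 0 0; 20 45 -60 0 0; 40 80 -60 0 0; 60 115 -60 0 0; 80 150 -60 0 0; 100 185 -60 0 0; 120 220 -60 0 0; 140 255 -60 0 0; 160 290 -60 0 0; 180 325 -60 0 0; 190 340 -60 0 0; 195 350 -60 0 0; 195 350 -60 0 0; 195 350 -60 0 0; 195 350 -60 0 0'
python3 - <<'E'
from h import *
snap("top","t5.png")
a=cv2.imread("pics/top1.png");b=cv2.imread("pics/t5.png")
im=np.vstack([x[170:270,220:400] for x in (a,b)]);cv2.imwrite("pics/t5c.png",cv2.resize(im,None,fx=3,fy=3,interpolation=cv2.INTER_CUBIC))
E
```

```text
clock: 11.85
eef_pos: [426.0, 473.5, 223.8]
eef_rot: [[-0.975, 0.221, -0.0], [0.221, 0.975, -0.0], [0.0, -0.0, -1.0]]
contact_force: [-0.3, 0.2, -0.5]
finger_gap: -0.1
grip_force: 0.0
```

View pics/t5c.png

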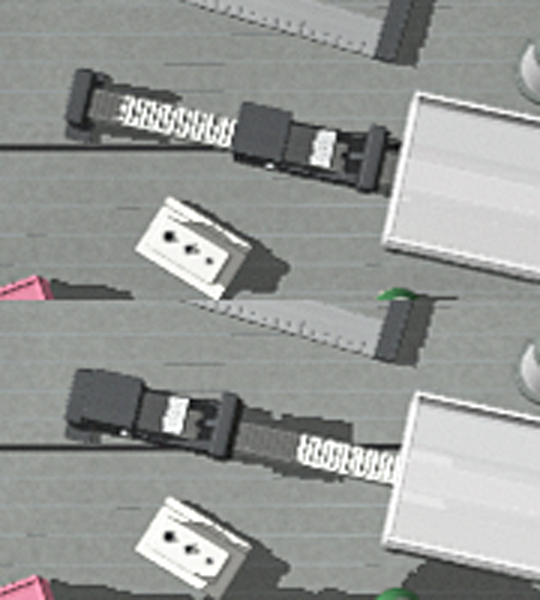

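Seen from above, the jaw has moved about 117 mm, matching the finger's travel. Its housing is against the stop block, the lever is up, and the box and neighbouring items haven't moved.

```bash
python3 -c "
from rig import ticket
print(ticket.close_job())"
```

```text
the job is handed in; nothing more can be done
None
```

The clamp is open: I held the lever down and pushed the jaw back to the stop block, then let the lever spring up with the arm clear and the box where it stood, and handed the job in at about 12 s.

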